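# Load a tea carton past the sprung flap of a refill holder

### The arm

A 6-joint arm with a two-finger parallel gripper is mounted at the origin on the work surface. World frame = base frame: x ahead of the robot, y to its left, z up, the work surface at z = 0. Lengths are in mm, angles in rad, forces in N, time in s.
With the tool pointing down it reaches from about 300 to 825 mm from the base axis. Payload 5.4 kg.
Tool frame: the origin (TCP) lies midway between the tips of the shut fingers; the grasp point (between the pads) lies 19 mm behind it; y points along the fingers, z is the direction in which the jaws open and shut, and the axes are right-handed (so a half turn about y gives the same grasp; the last joint's range is limited). The gripper opens to 92 mm and grips with 3 to 60 N. Pads are 20 mm wide; open, the fingers measure 128 mm over their backs; the gripper's body (75 mm by 189 mm) begins 69 mm behind the grasp point.
Start: joints at [-1.481, 0.158, 1.597, -0, 1.386, -0.21], TCP at [169.791, -549.342, 184.501] pointing down, gripper open.
Joint ranges: [-2.91, 2.91], [-0.94, 2.29], [0.18, 2.7], [-1.29, 4.43], [0.17, 2.64], [-3, 3]. Speed limits (rad/s): [2.57, 2.57, 3.14, 3.14, 3.14, 3.14].

### API

Orientations are given as a unit quaternion [x, y, z, w].
In Python, from cell import * gives the robot as it stands.
- The arm moves only by the tool servo_tool, never from a script. Its argument "motion" is a list that holds one entry, the list of rows, each a list of 6 numbers: the shift along the tool's x, y, z in cm, then the turn, a rotation vector about the tool's x, y, z in rad. A call has exactly 10 rows; each row shifts and turns the commanded pose from where the row before left it, along the tool's axes as they then stand; what a row does not reach is not made up. A row lasts 1/12 s, in which the tool goes at most 41.7 mm and 7.16 degrees, less where a joint would pass 70% of its speed; a pose out of reach is approached as far as the arm can. A call is refused whole if a number of a shift passes 4.17 or a number of a turn 0.125, either way. A call with a gripper value outside its range is refused whole. "hand" is the closure, from -1 (fully open) to 1 (shut), set as the call begins (left out, the last holds). The fingers move at their own pace and stop on an object; "squeeze" is the grip in N (left out, the last holds). Time passes only in rows, so rows that do not move let the fingers close, or fill a call up. It gives the time, the measured TCP pose, the force and the opening at its end, in the units of the state.
- observe(): the state, without advancing time (a new reading comes with each control period).
- capture(name): name is "scene" or "top" or "wrist"; returns a dict with "image" (400x640x3 uint8, red, green, blue), "fx", "fy", "cx", "cy" (pixels), "R" (3x3) and "t" (3): a world point X has camera coordinates R X + t. Camera axes: x right, y down, z forward; pixel columns grow to the right and rows downward; lengths in mm; the calibration is good to about 2 mm. A picture is of the moment at which its call begins. There is no depth.
- job_done(): hands the job in, once; it reports no verdict.
The state is a dict: "time_s": time; "qpos": joint angles; "joint_velocities": joint speeds; "tau": joint torques, N m; "ee_pos": TCP position; "orientation": TCP orientation; "ft_force": force on the tool from outside, world axes, zero at the start; "torque": the same for the moment, N m; "width": finger opening in mm.
Only numpy, scipy, OpenCV 4.12 (cv2) and the standard library are available. Lean on these libraries where they do the work, as an engineer would, in place of code of your own. Each camera call takes 0.05 s, during which the arm holds its last target.

### The job

Load the tall slim tea carton, standing upright, into the steel refill holder: push the holder's sprung flap down with the foot of the carton, keep it open while you slide the carton down past it against the back plate, and press it firmly (with some 10 N more than it takes to slide it) fully home on the rest inside, so that it still bears on the rest when let go. Feel your way: the carton crushes if it is pushed with more than about 2 kg (20 N). Then let go, leaving the carton upright in the holder, and leave the other things on the counter where they stand.

Things in the scene. Friction and masses are not known exactly. Their poses are not given: they have to be found in the camera images.
- carton: tall slim tea carton, cardboard with a pale band, rigid box 36 (x) x 56 (y) x 150 mm tall (z), 0.11 to 0.21 kg, upright, loose; origin at the centre of its underside. The tallest and slimmest of three like cartons. Grip its upper 50 mm, across the 36 or the 56 mm.
- holder: steel refill holder, fixed: upright rectangular chute, open on top, on a black foot 120 (x) x 130 (y) x 8 mm. Origin: centre of its underside; x runs from its front wall to its taller back plate, z up. Inside, the chute spans x -23.5 to +23.5 and y -30.5 to +30.5 mm; walls 4 mm thick. Front and sides end 100 mm above the counter, the back plate (inner face x = +23.5) at 120 mm.
- mouth (a point): centre of the chute's mouth, 100 mm above the counter, axes as the holder's. No chamfer. The carton goes in with its 36 mm side along the holder's x and its 56 mm side along y (either way round): 2.5 mm to spare on each side. Keep it close to or lightly sliding on the back plate (carton axis about 5 mm behind the mouth's centre). Fully home, 75 to 95 mm of it stands out.
- flap (a joint): sprung steel flap closing the mouth, rad: 0 shut (sloping 20 degrees down from its hinge to its free edge at the back plate), growing as it is pushed down into the chute, to 1.22 (hanging upright). Hinge along y at holder x = -21.5, z = 97 mm; flap 46 mm long, 57 wide, 3 thick. Spring torque 0.08 N m shut, plus 0.18 per rad: pushing takes far more force near the hinge.
- flap_edge (a point): middle of the flap's free edge. Opening the flap with the carton takes a push of up to about 15 N; past it, the flap stands at about 1.05 rad and squeezes the carton against the back plate: sliding it down takes a steady 4 to 10 N, and it stays where it is let go instead of dropping home.
- rest: the rest in the chute: a level rubber-topped plate, 45 x 59 mm, on which the carton must stand, clamped 25 to 45 mm above the counter, differently each time. Hidden by the flap and not measured: this origin is fixed on the chute's axis at 25 mm, its lowest place. Find it by feel, as a rise of the push over the flap's drag; it gives 1 mm per 5 N, at most 4 mm, then is rigid.
- squat_box: bystander: the squat carton, 68 x 68 x 75 mm; origin under its centre
- short_box: bystander: the short carton, 36 x 60 x 95 mm tall; origin under its centre
- jar: bystander: glass jar with steel lid, 84 mm across, 130 mm tall; origin under its centre
- mug: bystander: white mug, 80 mm across, 92 mm tall, handle to its +y; origin under its centre
- spoon_rest: bystander: flat black spoon rest, about 185 x 75 x 10 mm; origin under the centre of its wide end
- press: bystander: glass coffee press with black lid and handle, 88 mm across, 176 mm tall; origin under its centre
- tin: bystander: small white pot with steel lid, 68 mm across, 100 mm tall; origin under its centre
There are look-alikes about, which are no part of the job. Leave any pink or red look-alike of the carton alone. Leave any pink look-alike of the holder alone.

How it is judged:
By the outcome, as a careful person would: the job done as asked, in the order asked, and still so for the second after the job is handed in, with the robot touching nothing.
It also fails if it takes over 72 s, if anything falls off the work surface, if the arm or the gripper's body presses on something with over 40 N, if the wrist force passes 120 N, or if a joint passes its speed limit or range.

## Working session

There is one attempt and no reset: what is moved stays moved. The work goes in short steps, Python scripts to look and compute and a tool call to move; the robot and the scene stay as the last step left them, time stands still between calls to the robot, and variables do not carry over. Pictures are saved under pics/ and viewed, and the job is handed in when it is done.

Besides the shell and the picture viewer there is one more tool, called after "Request:" by a JSON object that holds its "api" and its "payload". servo_tool: Moves the arm, as the interface text tells. Its arguments: {"type":"object","properties":{"motion":{"type":"array"},"hand":{"type":"number"},"squeeze":{"type":"number"}},"required":["motion"]}

```bash
mkdir -p pics; python3 - <<'E'
from cell import *
import cv2,pickle
s=observe();print({k:s[k] for k in('time_s','ee_pos','orientation','ft_force','width')})
for n in('scene','top','wrist'):
    c=capture(n);pickle.dump(c,open(f'{n}0.pkl','wb'));cv2.imwrite(f'pics/{n}0.png',c['image'][:,:,::-1]);print(n,c['R'],c['t'],c['fx'],c['cx'],c['cy'])
E
```

```text
{'time_s': 0.0, 'ee_pos': array([ 169.70111356, -548.67417561,  183.52954178]), 'orientation': array([-0.10556993,  0.69984001, -0.69851553,  0.10561725]), 'ft_force': array([-0.5925514 ,  0.37945761, -0.66531125]), 'width': 92.12944994822543}
scene [[ 0.30927162  0.95085541 -0.01500206]
 [ 0.65038014 -0.22299679 -0.72613918]
 [-0.69379878  0.2148172  -0.68738405]] [-198.7214913  -304.43130223 1409.06365629] 365.7244504942892 323.2282211679204 207.77265580042206
top [[-0.01218997 -0.99992399  0.00184645]
 [-0.99768991  0.01203928 -0.06685729]
 [ 0.06682998 -0.00265718 -0.99776084]] [  24.32686858  553.03258941 1090.14683575] 451.43990349406624 316.1648477027243 200.56023450813805
wrist [[ 0.29502663 -0.95548724 -0.00184978]
 [-0.91655083 -0.28355017  0.28201752]
 [-0.26998864 -0.08150726 -0.95940747]] [-573.43850094  -32.16623789  391.63688241] 348.7265472416579 321.2713930517228 200.45357836668222
```

View pics/scene0.png

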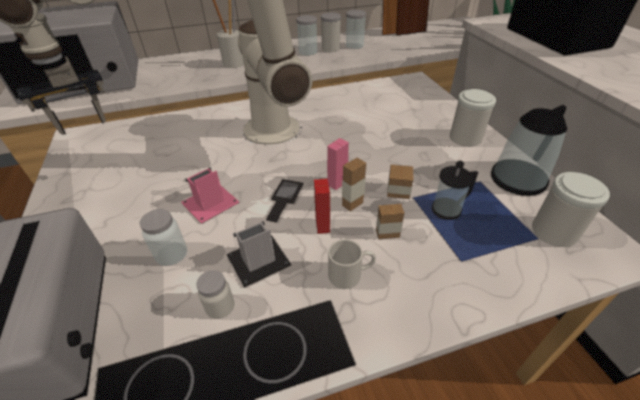

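View pics/top0.png

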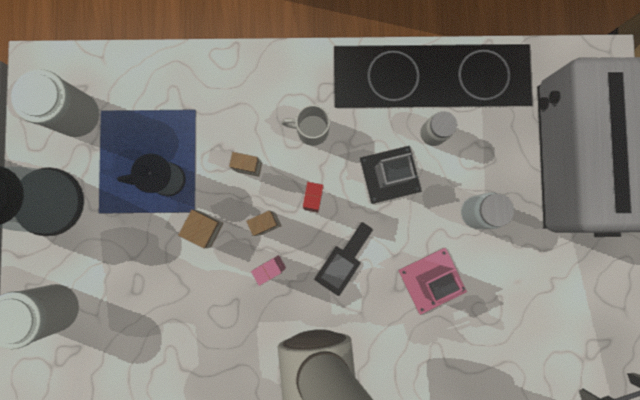

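View pics/wrist0.png

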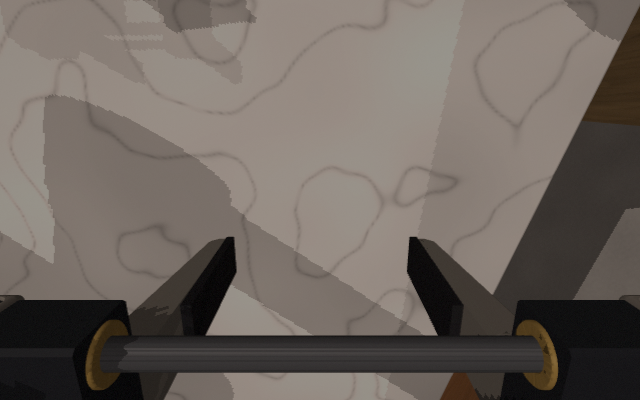

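The top view shows the carton at about (262,223), the holder at about (392,173) on the black foot, and red and pink look-alikes at (313,196) and (268,270). I'll zoom in on both.

```bash
cat > h.py <<'E'
import pickle,cv2,numpy as np
from scipy.spatial.transform import Rotation as Rot
def load(n): return pickle.load(open(n+'.pkl','rb'))
def proj(c,X):
    p=np.atleast_2d(X)@np.array(c['R']).T+c['t']; return np.c_[c['fx']*p[:,0]/p[:,2]+c['cx'],c['fy']*p[:,1]/p[:,2]+c['cy']]
def ray(c,uv,z):
    uv=np.atleast_2d(uv).astype(float);R=np.array(c['R']);t=np.array(c['t'])
    d=np.c_[(uv[:,0]-c['cx'])/c['fx'],(uv[:,1]-c['cy'])/c['fy'],np.ones(len(uv))]@R
    o=-R.T@t; return o+d*((z-o[2])/d[:,2])[:,None]
E
python3 - <<'E'
from h import *
c=load('top0');im=c['image'][:,:,::-1]
a=cv2.resize(im[190:260,225:325],None,fx=4,fy=4,interpolation=cv2.INTER_CUBIC)
b=cv2.resize(im[140:210,350:450],None,fx=4,fy=4,interpolation=cv2.INTER_CUBIC)
cv2.imwrite('pics/z0.png',np.vstack([a,b]))
s=load('scene0')['image'][:,:,::-1]
a=cv2.resize(s[120:250,300:430],None,fx=3,fy=3,interpolation=cv2.INTER_CUBIC)
b=cv2.resize(s[190:320,200:330],None,fx=3,fy=3,interpolation=cv2.INTER_CUBIC)
cv2.imwrite('pics/z1.png',np.hstack([a,b]))
print(Rot.from_quat([-0.10556993,  0.69984001, -0.69851553,  0.10561725]).as_matrix().round(3))
hsv=cv2.cvtColor(im,cv2.COLOR_BGR2HSV)
for u,v in[(262,219),(265,228),(245,158),(200,226),(313,193),(392,170),(370,190)]:print(u,v,im[v,u],hsv[v,u])
E
```

```text
[[-0.955 -0.     0.295]
 [-0.295  0.002 -0.955]
 [-0.    -1.    -0.002]]
262 219 [ 79 108 131] [ 17 101 131]
265 228 [ 75 104 128] [ 16 106 128]
245 158 [ 81 109 134] [ 16 101 134]
200 226 [ 74 103 129] [ 16 109 129]
313 193 [ 57  58 154] [  0 161 154]
392 170 [77 80 78] [50 10 80]
370 190 [51 54 55] [23 19 55]
```

View pics/z0.png

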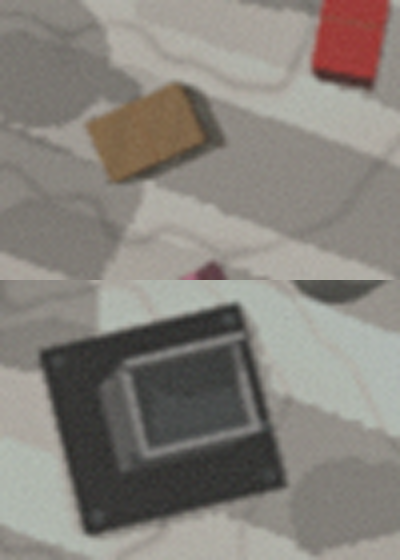

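View pics/z1.png

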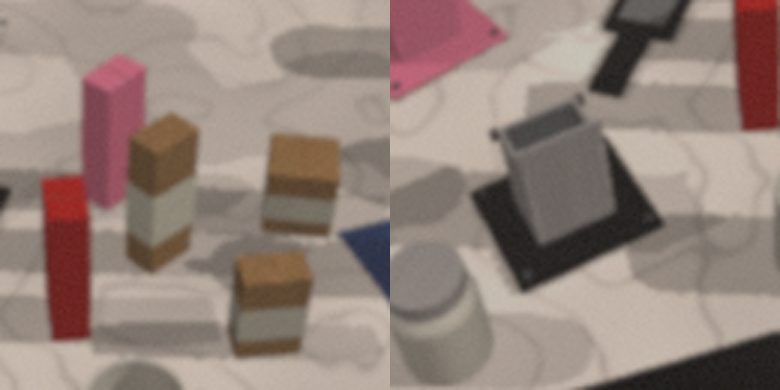

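```bash
python3 - <<'E'
from h import *
c=load('top0');im=c['image'][:,:,::-1]
hsv=cv2.cvtColor(cv2.GaussianBlur(im,(3,3),0),cv2.COLOR_BGR2HSV)
m=((hsv[...,0]>8)&(hsv[...,0]<24)&(hsv[...,1]>75)&(hsv[...,2]>105)).astype(np.uint8)
m[260:]=0;m[:140]=0
for q in cv2.findContours(m,0,1)[0]:
    if cv2.contourArea(q)<80: continue
    r=cv2.minAreaRect(q);b=cv2.boxPoints(r)
    for z in (75,95,150):
        w=ray(c,b,z)[:,:2]; e=[w[1]-w[0],w[2]-w[1]]
        print(z,np.round(r[0]),ray(c,r[0],z)[0,:2].round(1),[ (np.linalg.norm(x).round(1),np.degrees(np.arctan2(x[1],x[0])).round(1)) for x in e])
# foot from zoom
P=np.array([(40,352),(238,304),(285,487),(92,534)],float); P[:,1]-=280; P=P/4-0.375+[350,140]
w=ray(c,P,8)[:,:2];print('foot',w.round(1),w.mean(0))
for i in range(4):
    e=w[(i+1)%4]-w[i];print(np.linalg.norm(e),np.degrees(np.arctan2(e[1],e[0])))
P=np.array([(128,358),(242,332),(262,430),(146,458)],float); P[:,1]-=280; P=P/4-0.375+[350,140]
for z in(100,110,120):
    w=ray(c,P,z)[:,:2];print(z,w.round(1).tolist(),w.mean(0))
E
```

```text
75 [261. 223.] [499.9 146.7] [(np.float64(58.5), np.float64(-66.2)), (np.float64(37.2), np.float64(-155.9))]
95 [261. 223.] [499.5 144.3] [(np.float64(57.4), np.float64(-66.2)), (np.float64(36.5), np.float64(-155.9))]
150 [261. 223.] [498.4 137.7] [(np.float64(54.3), np.float64(-66.2)), (np.float64(34.5), np.float64(-155.9))]
75 [197. 228.] [488.1 294.3] [(np.float64(64.9), np.float64(-26.4)), (np.float64(66.9), np.float64(-117.1))]
95 [197. 228.] [487.9 289. ] [(np.float64(63.6), np.float64(-26.4)), (np.float64(65.7), np.float64(-117.1))]
150 [197. 228.] [487.5 274.7] [(np.float64(60.2), np.float64(-26.4)), (np.float64(62.2), np.float64(-117.1))]
75 [243. 162.] [642.8 187.9] [(np.float64(33.7), np.float64(-11.2)), (np.float64(59.0), np.float64(-102.1))]
95 [243. 162.] [639.7 184.8] [(np.float64(33.1), np.float64(-11.2)), (np.float64(57.9), np.float64(-102.1))]
150 [243. 162.] [631.1 176. ] [(np.float64(31.3), np.float64(-11.2)), (np.float64(54.8), np.float64(-102.1))]
foot [[ 660.1  -92.2]
 [ 688.8 -216.5]
 [ 573.7 -242.7]
 [ 545.9 -122.3]] [ 617.13431373 -168.41424946]
127.63569894657915 -76.96463930331625
118.0751127290296 -167.17496660232953
123.61161021044147 102.98870496100166
118.02829179756989 14.778697230126044
100 [[641.1, -133.2], [655.3, -198.8], [598.7, -208.8], [583.5, -142.2]] [ 619.65757335 -170.75472577]
110 [[639.5, -131.7], [653.6, -196.7], [597.6, -206.6], [582.5, -140.6]] [ 618.28673921 -168.88754072]
120 [[637.9, -130.2], [651.9, -194.6], [596.4, -204.3], [581.4, -139.0]] [ 616.91590507 -167.02035568]
```

```bash
python3 - <<'E'
from h import *
rows=[]
for n,(u0,v0,w,h) in (('scene0',(225,215,70,70)),('top0',(355,140,70,70))):
  c=load(n)
  for a in (13.8,193.8):
    im=cv2.resize(c['image'][v0:v0+h,u0:u0+w,::-1],None,fx=5,fy=5,interpolation=cv2.INTER_CUBIC)
    A=np.radians(a);R=np.array([[np.cos(A),-np.sin(A)],[np.sin(A),np.cos(A)]])
    def L(pts,col):
        P=[np.r_[R@np.array(p[:2])+[617.1,-168.4],p[2]] for p in pts]
        uv=(proj(c,P)-[u0,v0]+.5)*5
        cv2.polylines(im,[uv.round().astype(int)],True,col,1)
    L([(23.5,-34.5,120),(23.5,34.5,120),(27.5,34.5,120),(27.5,-34.5,120)],(0,0,255))
    L([(-27.5,-34.5,100),(-27.5,34.5,100),(23.5,34.5,100),(23.5,-34.5,100)],(0,255,0))
    L([(-60,-65,8),(-60,65,8),(60,65,8),(60,-65,8)],(255,0,0))
    rows.append(im)
cv2.imwrite('pics/ov.png',np.vstack([np.hstack(rows[:2]),np.hstack(rows[2:])]))
E
```

```text
(no output)
```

View pics/ov.png

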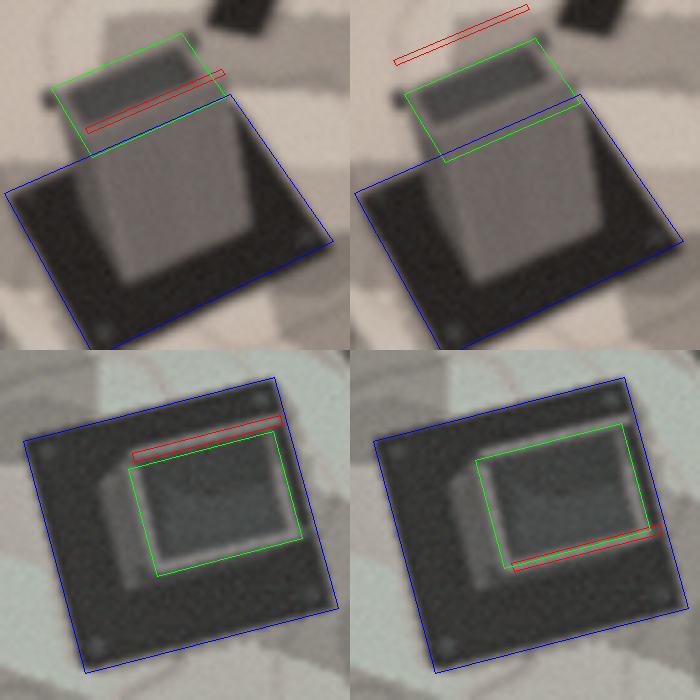

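```bash
cat >> h.py <<'E'
def tool(s): return np.array(s['ee_pos']),Rot.from_quat(s['orientation']).as_matrix()
def plan(p,R,P1,yaw1,n):
    """world line to P1, tool z heading yaw1(deg), tool down; n rows"""
    y0=np.arctan2(R[1,2],R[0,2]);d=(np.radians(yaw1)-y0+np.pi)%(2*np.pi)-np.pi
    rows=[];Rc=R.copy();st=(np.array(P1)-p)/n
    for i in range(n):
        rows.append(np.r_[Rc.T@st/10,0,-d/n,0]); Rc=Rc@Rot.from_rotvec([0,-d/n,0]).as_matrix()
    r=np.round(rows,3); print('dyaw',np.degrees(d),'max',abs(r).max(0))
    print(str(r.tolist()).replace('-0.0,','0,').replace('-0.0]','0]').replace(' ',''))
E
python3 - <<'E'
from h import *
from cell import *
c=load('wrist0');R=np.array(c['R']);o=-R.T@c['t']
p=np.array([169.7,-548.7,183.5]);T=Rot.from_quat([-0.10556993,  0.69984001, -0.69851553,  0.10561725]).as_matrix()
print(o,'cam in tool',T.T@(o-p),'fwd in tool',T.T@R[2],'right',T.T@R[0])
for P1,a,n in [((169.7,-548.7,300),-72.9,3),]: pass
T0=T
print('A');plan(p,T,(270,-480,340),-72.9+25,10) 
E
```

```text
[ 245.43514695 -525.11266237  383.75006103] cam in tool [ -79.39230805 -200.22196032   -0.5384694 ] fwd in tool [ 2.82349280e-01  9.59311668e-01 -9.24298458e-05] right [3.01635115e-04 7.57145371e-06 9.99999954e-01]
A
dyaw 24.92355327192349 max [1.217 1.564 0.363 0.    0.043 0.   ]
[[-1.162,-1.564,-0.363,0.0,-0.043,0.0],[-1.176,-1.564,-0.312,0.0,-0.043,0.0],[-1.189,-1.564,-0.261,0.0,-0.043,0.0],[-1.199,-1.564,-0.209,0.0,-0.043,0.0],[-1.207,-1.564,-0.156,0.0,-0.043,0.0],[-1.213,-1.564,-0.104,0.0,-0.043,0.0],[-1.216,-1.564,-0.051,0.0,-0.043,0.0],[-1.217,-1.564,0.002,0.0,-0.043,0.0],[-1.216,-1.564,0.055,0.0,-0.043,0.0],[-1.212,-1.564,0.108,0.0,-0.043,0.0]]
```

```bash
python3 - <<'E'
from h import *
from cell import *
p,T=tool(observe())
plan(p,T,(617,-150,320),13.8,20)
E
```

```text
dyaw 86.62451914289646 max [2.996 0.679 2.534 0.    0.076 0.   ]
[[-2.726,-0.679,-1.246,0.0,-0.076,0.0],[-2.812,-0.679,-1.036,0.0,-0.076,0.0],[-2.882,-0.679,-0.821,0.0,-0.076,0.0],[-2.936,-0.679,-0.601,0.0,-0.076,0.0],[-2.973,-0.679,-0.378,0.0,-0.076,0.0],[-2.993,-0.679,-0.152,0.0,-0.076,0.0],[-2.996,-0.679,0.074,0.0,-0.076,0.0],[-2.982,-0.679,0.3,0.0,-0.076,0.0],[-2.951,-0.679,0.525,0.0,-0.076,0.0],[-2.902,-0.679,0.746,0.0,-0.076,0.0],[-2.838,-0.679,0.963,0.0,-0.076,0.0],[-2.757,-0.679,1.175,0.0,-0.076,0.0],[-2.66,-0.679,1.38,0.0,-0.076,0.0],[-2.549,-0.679,1.577,0.0,-0.076,0.0],[-2.422,-0.679,1.765,0.0,-0.076,0.0],[-2.282,-0.679,1.942,0.0,-0.076,0.0],[-2.129,-0.679,2.109,0.0,-0.076,0.0],[-1.963,-0.679,2.264,0.0,-0.076,0.0],[-1.787,-0.679,2.406,0.0,-0.076,0.0],[-1.6,-0.679,2.534,0.0,-0.076,0.0]]
```

Request:
{"api": "servo_tool", "payload": {"motion": [[[-2.73, -1.0, -1.25, 0, -0.076, 0], [-2.81, -1.0, -1.04, 0, -0.076, 0], [-2.88, -1.0, -0.82, 0, -0.076, 0], [-2.94, -1.0, -0.6, 0, -0.076, 0], [-2.97, -1.0, -0.38, 0, -0.076, 0], [-2.99, -1.0, -0.15, 0, -0.076, 0], [-3.0, -1.0, 0.07, 0, -0.076, 0], [-2.98, -1.0, 0.3, 0, -0.076, 0], [-2.95, -1.0, 0.53, 0, -0.076, 0], [-2.9, -1.0, 0.75, 0, -0.076, 0]]], "hand": -0.3}}

```text
time_s: 0.98
ee_pos: [393.9, -348.1, 284.7]
orientation: [-0.359, 0.61, -0.609, 0.359]
ft_force: [-1.0, -0.7, 0.3]
width: 59.9
```

Request:
{"api": "servo_tool", "payload": {"motion": [[[-2.84, -0.36, 0.96, 0, -0.076, 0], [-2.76, -0.36, 1.18, 0, -0.076, 0], [-2.66, -0.36, 1.38, 0, -0.076, 0], [-2.55, -0.36, 1.58, 0, -0.076, 0], [-2.42, -0.36, 1.77, 0, -0.076, 0], [-2.28, -0.36, 1.94, 0, -0.076, 0], [-2.13, -0.36, 2.11, 0, -0.076, 0], [-1.96, -0.36, 2.26, 0, -0.076, 0], [-1.79, -0.36, 2.41, 0, -0.076, 0], [-1.6, -0.36, 2.53, 0, -0.076, 0]]]}}

```text
time_s: 1.82
ee_pos: [616.4, -147.3, 320.2]
orientation: [0.559, -0.433, 0.433, -0.559]
ft_force: [-0.3, -0.5, 0.0]
width: 59.6
```

```bash
python3 - <<'E'
from h import *
from cell import *
s=observe();p,T=tool(s);print(s['time_s'],p,np.degrees(np.arctan2(T[1,2],T[0,2])),s['width'])
c=capture('wrist');pickle.dump(c,open('wrist1.pkl','wb'));cv2.imwrite('pics/wrist1.png',c['image'][:,:,::-1])
s=observe();p,T=tool(s);print(s['ee_pos'],s['qpos'])
plan(p,T,(498,138,250),24.1,10)
E
```

```text
1.8167 [ 616.3831194  -147.28298141  320.21330921] 14.490085771662454 59.61573088859436
[ 619.36769462 -143.28282963  320.3164863 ] [-0.41905114  0.2690805   1.20492129  0.00351304  1.66687497 -0.67926105]
dyaw 9.17186836065734 max [3.062 0.709 0.45  0.    0.016 0.   ]
[[-3.029,0.709,-0.45,0.0,-0.016,0.0],[-3.036,0.709,-0.402,0.0,-0.016,0.0],[-3.042,0.709,-0.353,0.0,-0.016,0.0],[-3.047,0.709,-0.304,0.0,-0.016,0.0],[-3.052,0.709,-0.255,0.0,-0.016,0.0],[-3.055,0.709,-0.206,0.0,-0.016,0.0],[-3.058,0.709,-0.157,0.0,-0.016,0.0],[-3.06,0.709,-0.109,0.0,-0.016,0.0],[-3.062,0.709,-0.06,0.0,-0.016,0.0],[-3.062,0.709,-0.011,0.0,-0.016,0.0]]
```

View pics/wrist1.png

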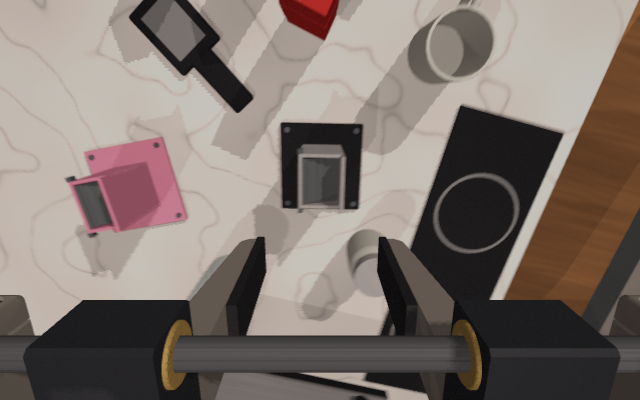

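```bash
python3 - <<'E'
from h import *
from cell import *
c=capture('wrist');pickle.dump(c,open('wrist2.pkl','wb'));im=c['image'][:,:,::-1]
cv2.imwrite('pics/wrist2z.png',cv2.resize(im[110:220,265:375],None,fx=5,fy=5,interpolation=cv2.INTER_CUBIC))
s=observe();p,T=tool(s);print(s['time_s'],p,np.degrees(np.arctan2(T[1,2],T[0,2])))
E
```

```text
1.9167 [ 617.61122612 -145.44768653  320.00464855] 14.602556167244586
```

View pics/wrist2z.png

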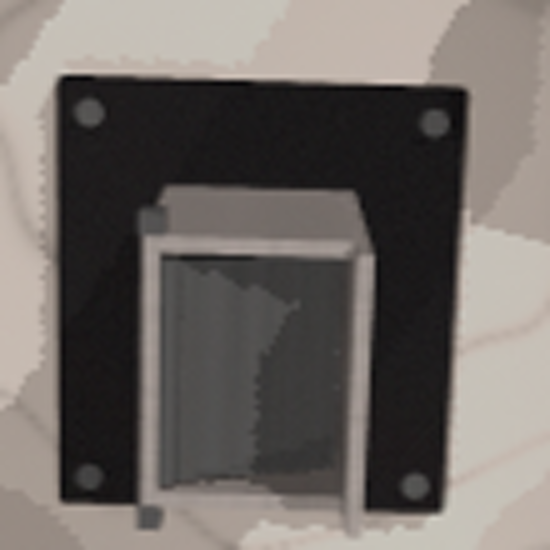

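```bash
python3 - <<'E'
from h import *
c=load('wrist2')
Z=lambda q:(np.array(q,float)-2)/5+[265,110]
f=ray(c,Z([(60,76),(467,90),(442,512),(60,502)]),8)[:,:2]
print(f.round(1),f.mean(0).round(1))
for i in range(4):
    e=f[(i+1)%4]-f[i];print(np.linalg.norm(e).round(1),np.degrees(np.arctan2(e[1],e[0])).round(2))
A=np.radians(13.8);ux=np.array([np.cos(A),np.sin(A)]);uy=np.array([-ux[1],ux[0]])
o=f.mean(0)
for n,q,z in(('outfront',[(142,238),(142,505)],100),('infront',[(161,256),(161,490)],100),('back120',[(373,255),(373,530),(355,255),(355,530)],120)):
    w=ray(c,Z(q),z)[:,:2]-o;print(n,np.c_[w@ux,w@uy].round(1).tolist())
b=ray(c,Z([(90,112),(435,123),(415,487),(88,476)]),8)[:,:2];print('bolts',b.mean(0),[np.degrees(np.arctan2(*(b[j]-b[i])[::-1])).round(2) for i,j in((0,1),(3,2),(3,0),(2,1))])
E
```

```text
[[ 546.2 -117.3]
 [ 660.6  -91. ]
 [ 689.8 -215.8]
 [ 574.9 -243. ]] [ 617.9 -166.8]
117.4 12.97
128.2 -76.86
118.0 -166.72
128.9 102.86
outfront [[-27.4, 33.7], [-27.6, -34.3]]
infront [[-22.8, 29.4], [-22.8, -30.2]]
back120 [[27.6, 34.0], [29.8, -33.2], [23.4, 33.9], [25.5, -33.2]]
bolts [ 618.01725715 -167.54560685] [np.float64(13.09), np.float64(12.84), np.float64(102.81), np.float64(103.12)]
```

```bash
python3 - <<'E'
from h import *
from cell import *
p,T=tool(observe())
plan(p,T,(498,138,250),24.1,10)
E
```

```text
dyaw 9.497443832755406 max [3.076 0.703 0.443 0.    0.017 0.   ]
[[-3.044,0.703,-0.443,0.0,-0.017,0.0],[-3.051,0.703,-0.393,0.0,-0.017,0.0],[-3.057,0.703,-0.342,0.0,-0.017,0.0],[-3.062,0.703,-0.291,0.0,-0.017,0.0],[-3.066,0.703,-0.241,0.0,-0.017,0.0],[-3.07,0.703,-0.19,0.0,-0.017,0.0],[-3.073,0.703,-0.139,0.0,-0.017,0.0],[-3.075,0.703,-0.088,0.0,-0.017,0.0],[-3.076,0.703,-0.037,0.0,-0.017,0.0],[-3.076,0.703,0.014,0.0,-0.017,0.0]]
```

Request:
{"api": "servo_tool", "payload": {"motion": [[[-3.3, 0.74, -0.48, 0, -0.018, 0], [-3.35, 0.78, -0.43, 0, -0.019, 0], [-3.4, 0.78, -0.38, 0, -0.019, 0], [-3.4, 0.78, -0.32, 0, -0.019, 0], [-3.4, 0.78, -0.27, 0, -0.019, 0], [-3.4, 0.78, -0.2, 0, -0.018, 0], [-3.4, 0.78, -0.15, 0, -0.018, 0], [-3.4, 0.78, -0.1, 0, -0.018, 0], [-3.4, 0.78, -0.04, 0, -0.018, 0], [0, 0, 0, 0, 0, 0]]]}}

```text
time_s: 2.75
ee_pos: [492.6, 136.6, 248.8]
orientation: [0.593, -0.387, 0.383, -0.593]
ft_force: [0.4, 0.5, -0.5]
width: 60.0
```

```bash
python3 - <<'E'
from h import *
from cell import *
c=capture('wrist');pickle.dump(c,open('wrist3.pkl','wb'));im=c['image'][:,:,::-1]
cv2.imwrite('pics/wrist3.png',im)
s=observe();p,T=tool(s);print(s['time_s'],p,np.degrees(np.arctan2(T[1,2],T[0,2])))
hsv=cv2.cvtColor(cv2.GaussianBlur(im,(3,3),0),cv2.COLOR_BGR2HSV)
m=((hsv[...,0]>8)&(hsv[...,0]<24)&(hsv[...,1]>75)&(hsv[...,2]>70)).astype(np.uint8)
cv2.imwrite('pics/m3.png',m*255)
E
```

```text
2.8 [494.17268662 134.25699873 249.60380981] 23.93111501531077
```

View pics/wrist3.png

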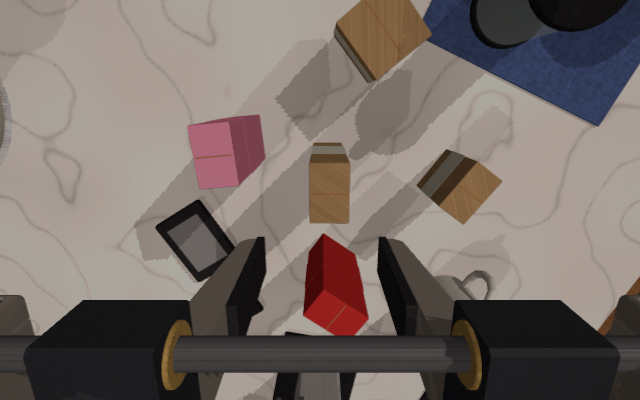

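```bash
python3 - <<'E'
from h import *
from cell import *
c=load('wrist3');im=c['image'][:,:,::-1]
cv2.imwrite('pics/w3z.png',cv2.resize(im[135:235,280:380],None,fx=5,fy=5,interpolation=cv2.INTER_CUBIC))
f=ray(c,[(310,163),(349,163),(349,223),(309,222)],150)[:,:2];print(f.round(1),f.mean(0))
for i in range(4):
    e=f[(i+1)%4]-f[i];print(np.linalg.norm(e).round(1),np.degrees(np.arctan2(e[1],e[0])).round(2))
p,T=tool(observe());print(p)
E
```

```text
[[472.1 156.7]
 [503.  170.4]
 [526.5 120.5]
 [492.9 106.6]] [498.61070092 138.55960281]
33.8 24.03
55.2 -64.72
36.4 -157.46
54.2 112.52
[494.17268662 134.25699873 249.60380981]
```

View pics/w3z.png

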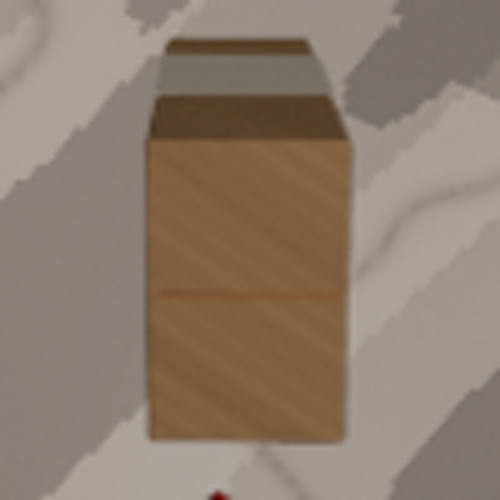

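Request:
{"api": "servo_tool", "payload": {"motion": [[[-0.06, 1.4, 0.18, 0, 0, 0], [-0.06, 1.4, 0.18, 0, 0, 0], [-0.07, 1.4, 0.2, 0, 0, 0], [0, 1.4, 0, 0, 0, 0], [0, 1.4, 0, 0, 0, 0], [0, 1.4, 0, 0, 0, 0], [0, 0, 0, 0, 0, 0], [0, 0, 0, 0, 0, 0], [0, 0, 0, 0, 0, 0], [0, 0, 0, 0, 0, 0]]]}}

```text
time_s: 3.63
ee_pos: [501.5, 136.3, 168.0]
orientation: [-0.592, 0.386, -0.387, 0.593]
ft_force: [-0.7, 0.2, -0.3]
width: 59.8
```

```bash
python3 - <<'E'
from h import *
from cell import *
c=capture('wrist');pickle.dump(c,open('wrist4.pkl','wb'));im=c['image'][:,:,::-1]
cv2.imwrite('pics/wrist4.png',im)
s=observe();p,T=tool(s);print(s['time_s'],p,np.degrees(np.arctan2(T[1,2],T[0,2])))
E
```

```text
3.6833 [501.41309891 136.48988805 167.97211848] 23.748068489285327
```

View pics/wrist4.png

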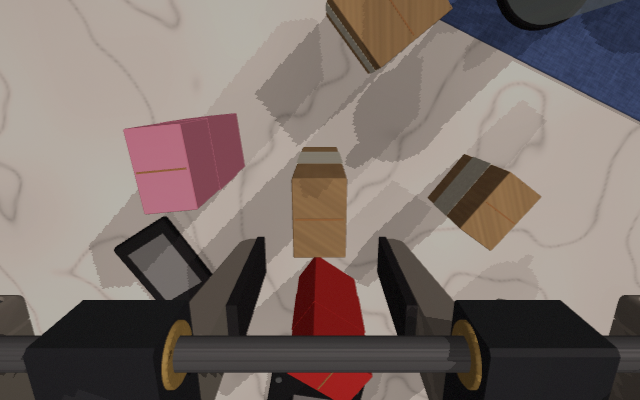

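```bash
python3 - <<'E'
from h import *
c=load('wrist4')
f=ray(c,[(292,179.5),(347,179.5),(346,257.5),(293,257.5)],150)[:,:2];print(f.round(1),f.mean(0))
for i in range(4):
    e=f[(i+1)%4]-f[i];print(np.linalg.norm(e).round(1),np.degrees(np.arctan2(e[1],e[0])).round(2))
E
```

```text
[[471.7 156.4]
 [504.  170.5]
 [526.4 120.6]
 [493.2 106. ]] [498.84541213 138.3820125 ]
35.2 23.68
54.8 -65.81
36.3 -156.35
54.7 113.07
```

Request:
{"api": "servo_tool", "payload": {"motion": [[[-0.13, 1.2, -0.1, 0, 0, 0], [-0.12, 1.2, -0.09, 0, 0, 0], [0, 1.2, 0, 0, 0, 0], [0, 1.2, 0, 0, 0, 0], [0, 1.1, 0, 0, 0, 0], [0, 0, 0, 0, 0, 0], [0, 0, 0, 0, 0, 0], [0, 0, 0, 0, 0, 0], [0, 0, 0, 0, 0, 0], [0, 0, 0, 0, 0, 0]]]}}

```text
time_s: 4.52
ee_pos: [498.5, 138.4, 108.5]
orientation: [-0.592, 0.386, -0.387, 0.593]
ft_force: [-0.5, -0.2, 0.3]
width: 59.6
```

Request:
{"api": "servo_tool", "payload": {"motion": [[[0, 0, 0, 0, 0, 0], [0, 0, 0, 0, 0, 0], [0, 0, 0, 0, 0, 0], [0, 0, 0, 0, 0, 0], [0, 0, 0, 0, 0, 0], [0, 0, 0, 0, 0, 0], [0, 0, 0, 0, 0, 0], [0, 0, 0, 0, 0, 0], [0, 0, 0, 0, 0, 0], [0, 0, 0, 0, 0, 0]]], "hand": 1, "squeeze": 40}}

```text
time_s: 5.35
ee_pos: [497.9, 138.4, 107.9]
orientation: [-0.592, 0.386, -0.386, 0.592]
ft_force: [0.1, -0.1, 1.0]
width: 35.5
```

```bash
python3 - <<'E'
from h import *
from cell import *
s=observe();p,T=tool(s);print(s['time_s'],p,T.round(3),np.degrees(np.arctan2(T[1,2],T[0,2])),s['width'],s['ft_force'])
E
```

```text
5.35 [497.93814102 138.3763666  107.86042652] [[ 0.403  0.     0.915]
 [-0.915  0.     0.403]
 [ 0.    -1.     0.   ]] 23.7782266163289 35.48693051558736 [ 0.12290302 -0.07139862  1.01287372]
```

Request:
{"api": "servo_tool", "payload": {"motion": [[[0, -0.5, 0, 0, 0, 0], [0, -1.5, 0, 0, 0, 0], [0, -2.5, 0, 0, 0, 0], [0, -2.5, 0, 0, 0, 0], [0, -2.5, 0, 0, 0, 0], [0, -2.5, 0, 0, 0, 0], [0, -2.5, 0, 0, 0, 0], [0, -2.0, 0, 0, 0, 0], [0, -1.0, 0, 0, 0, 0], [0, -0.5, 0, 0, 0, 0]]]}}

```text
time_s: 6.18
ee_pos: [498.2, 138.4, 289.2]
orientation: [-0.592, 0.386, -0.387, 0.593]
ft_force: [-0.0, 0.4, -3.2]
width: 35.8
```

```bash
python3 - <<'E'
from h import *
from cell import *
s=observe();p,T=tool(s);print(s['time_s'],p,np.degrees(np.arctan2(T[1,2],T[0,2])),s['width'],s['ft_force'])
plan(p,T,(621.3,-166.2,270),13.0,15)
E
```

```text
6.1833 [498.23263462 138.3582432  289.21615719] 23.77850374901187 35.77229932129897 [-0.01895883  0.429514   -3.16729918]
dyaw -10.778503749011875 max [2.19  0.13  0.315 0.    0.013 0.   ]
[[2.189,0.13,-0.068,0.0,0.013,0.0],[2.189,0.13,-0.041,0.0,0.013,0.0],[2.19,0.13,-0.013,0.0,0.013,0.0],[2.19,0.13,0.014,0.0,0.013,0.0],[2.189,0.13,0.042,0.0,0.013,0.0],[2.189,0.13,0.069,0.0,0.013,0.0],[2.188,0.13,0.097,0.0,0.013,0.0],[2.186,0.13,0.124,0.0,0.013,0.0],[2.185,0.13,0.151,0.0,0.013,0.0],[2.182,0.13,0.179,0.0,0.013,0.0],[2.18,0.13,0.206,0.0,0.013,0.0],[2.177,0.13,0.234,0.0,0.013,0.0],[2.174,0.13,0.261,0.0,0.013,0.0],[2.171,0.13,0.288,0.0,0.013,0.0],[2.167,0.13,0.315,0.0,0.013,0.0]]
```

Request:
{"api": "servo_tool", "payload": {"motion": [[[1.2, 0.1, -0.04, 0, 0.0125, 0], [2.2, 0.13, -0.06, 0, 0.0125, 0], [2.2, 0.13, -0.03, 0, 0.0125, 0], [2.2, 0.13, 0, 0, 0.0125, 0], [2.2, 0.13, 0.03, 0, 0.0125, 0], [2.2, 0.13, 0.06, 0, 0.0125, 0], [2.2, 0.13, 0.08, 0, 0.0125, 0], [2.2, 0.13, 0.11, 0, 0.0125, 0], [2.2, 0.13, 0.14, 0, 0.0125, 0], [2.2, 0.13, 0.17, 0, 0.0125, 0]]]}}

```text
time_s: 7.02
ee_pos: [574.5, -58.8, 272.2]
orientation: [0.567, -0.424, 0.422, -0.566]
ft_force: [0.2, -0.3, -2.7]
width: 35.8
```

Request:
{"api": "servo_tool", "payload": {"motion": [[[2.2, 0.13, 0.19, 0, 0.0125, 0], [2.2, 0.13, 0.22, 0, 0.0125, 0], [2.2, 0.13, 0.25, 0, 0.0125, 0], [2.0, 0.13, 0.28, 0, 0.0125, 0], [1.6, 0.13, 0.3, 0, 0.0131, 0], [1.0, 0, 0.14, 0, 0, 0], [0.4, 0, 0.06, 0, 0, 0], [0, 0, 0, 0, 0, 0], [0, 0, 0, 0, 0, 0], [0, 0, 0, 0, 0, 0]]]}}

```text
time_s: 7.85
ee_pos: [619.1, -164.5, 268.5]
orientation: [-0.554, 0.44, -0.44, 0.554]
ft_force: [0.4, 0.7, -1.2]
width: 35.7
```

```bash
python3 - <<'E'
from h import *
from cell import *
s=observe();p,T=tool(s);print(s['time_s'],p,np.degrees(np.arctan2(T[1,2],T[0,2])),s['width'],s['ft_force'])
for n in('wrist','scene','top'):
    c=capture(n);pickle.dump(c,open(n+'5.pkl','wb'));cv2.imwrite(f'pics/{n}5.png',c['image'][:,:,::-1])
d=np.array([621.3,-166.2,270])-p;print(T.T@d)
E
```

```text
7.85 [ 619.06017602 -164.45472144  268.4838162 ] 13.054152563631776 35.70521223392365 [ 0.38061408  0.72679668 -1.16627879]
[ 2.20535424 -1.51748166  1.78753577]
```

View pics/wrist5.png

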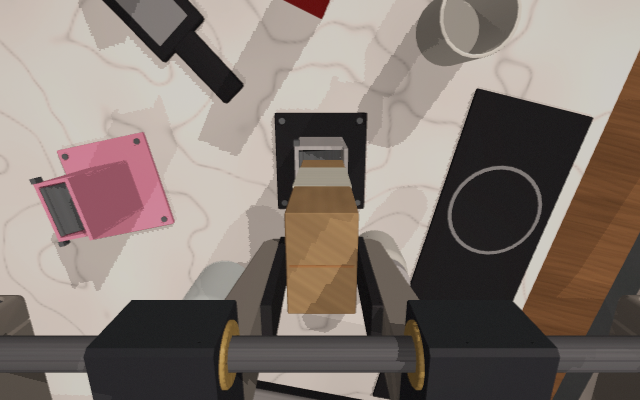

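View pics/scene5.png

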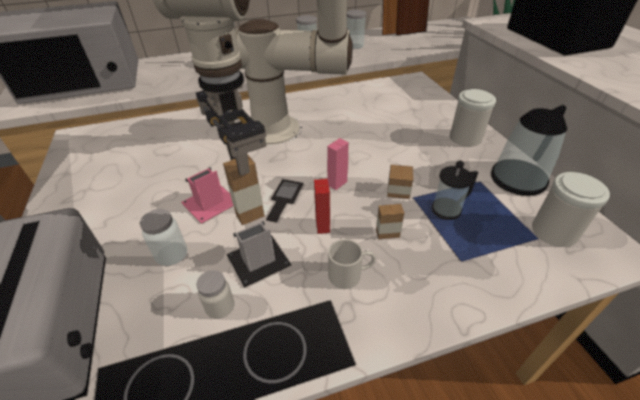

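Request:
{"api": "servo_tool", "payload": {"motion": [[[0.11, 0.8, 0.09, 0, 0, 0], [0.11, 0.8, 0.09, 0, 0, 0], [0, 0.8, 0, 0, 0, 0], [0, 0.4, 0, 0, 0, 0], [0, 0.2, 0, 0, 0, 0], [0, 0, 0, 0, 0, 0], [0, 0, 0, 0, 0, 0], [0, 0, 0, 0, 0, 0], [0, 0, 0, 0, 0, 0], [0, 0, 0, 0, 0, 0]]]}}

```text
time_s: 8.83
ee_pos: [621.7, -167.2, 239.0]
orientation: [-0.553, 0.44, -0.44, 0.553]
ft_force: [-0.1, 0.3, -2.3]
width: 35.2
```

```bash
python3 - <<'E'
from h import *
from cell import *
s=observe();p,T=tool(s);print(s['time_s'],p,np.degrees(np.arctan2(T[1,2],T[0,2])),s['width'],s['ft_force'])
for n in('wrist','scene','top'):
    c=capture(n);pickle.dump(c,open(n+'6.pkl','wb'));cv2.imwrite(f'pics/{n}6.png',c['image'][:,:,::-1])
d=np.array([621.3,-166.2,238])-p;print(T.T@d)
a=cv2.resize(load('wrist6')['image'][100:220,255:385,::-1],None,fx=5,fy=5,interpolation=cv2.INTER_CUBIC)
cv2.imwrite('pics/w6z.png',a)
a=cv2.resize(load('scene6')['image'][150:290,200:310,::-1],None,fx=4,fy=4,interpolation=cv2.INTER_CUBIC)
cv2.imwrite('pics/s6z.png',a)
E
```

```text
8.8333 [ 621.73312149 -167.21004528  238.97786983] 13.000441381965787 35.22246488291439 [-0.142194    0.33073972 -2.30445997]
[-1.08211061  0.97717175 -0.19541518]
```

View pics/w6z.png

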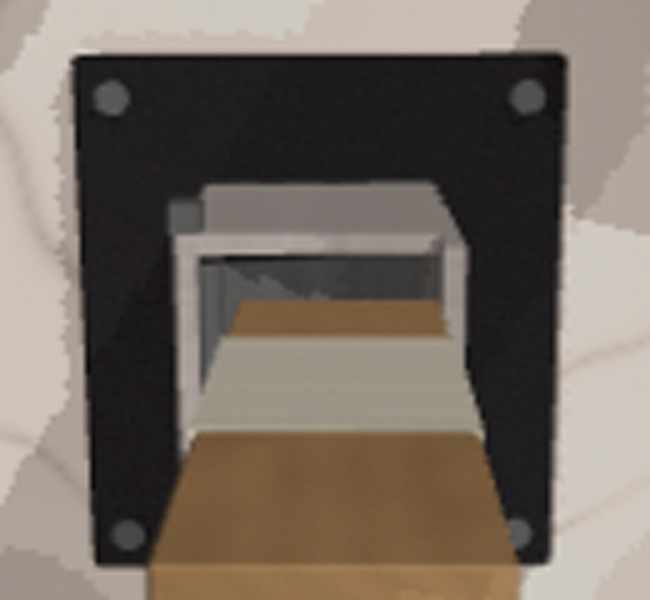

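View pics/s6z.png

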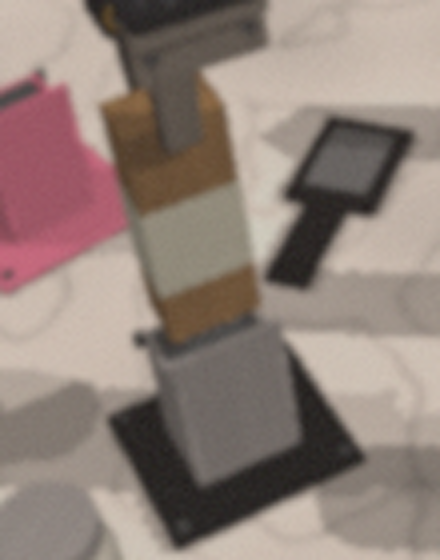

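```bash
python3 - <<'E'
from h import *
c=load('wrist6')
Z=lambda q:(np.array(q,float)-2)/5+[255,100]
A=np.radians(13.0);ux=np.array([np.cos(A),np.sin(A)]);uy=np.array([-ux[1],ux[0]])
o=np.array([617.7,-167.2])
def H(n,q,z):
    w=ray(c,Z(q),z)[:,:2]-o;print(n,np.c_[w@ux,w@uy].round(1).tolist())
H('foot',[(76,57),(566,55),(551,564),(97,564)],8)
H('rim outer',[(174,234),(467,240)],100)
H('rim inner',[(199,256)],100)
H('back120 inner/outer',[(443,243),(467,243)],120)
H('back outer lower',[(467,243)],120)
H('carton foot',[(233,300),(446,300)],131)
H('carton top',[(149,564),(521,564)],281)
E
```

```text
foot [[-58.1, 64.3], [59.3, 64.7], [60.2, -63.7], [-58.0, -63.6]]
rim outer [[-27.4, 34.3], [29.4, 33.1]]
rim inner [[-22.7, 30.0]]
back120 inner/outer [[23.5, 35.3], [27.9, 35.3]]
back outer lower [[27.9, 35.3]]
carton foot [[-14.4, 26.7], [23.5, 26.7]]
carton top [[-14.3, 27.1], [21.2, 27.1]]
```

Request:
{"api": "servo_tool", "payload": {"motion": [[[-0.1, 0.4, 0, 0, 0, 0], [0, 0.5, 0, 0, 0, 0], [0, 0.5, 0, 0, 0, 0], [0, 0.5, 0, 0, 0, 0], [0, 0.4, 0, 0, 0, 0], [0, 0.3, 0, 0, 0, 0], [0, 0.3, 0, 0, 0, 0], [0, 0.1, 0, 0, 0, 0], [0, 0, 0, 0, 0, 0], [0, 0, 0, 0, 0, 0]]]}}

```text
time_s: 9.82
ee_pos: [621.4, -166.2, 208.6]
orientation: [-0.553, 0.44, -0.44, 0.553]
ft_force: [-0.5, 0.0, -1.6]
width: 35.6
```

```bash
cat > st.py <<'E'
from h import *
from cell import *
s=observe();p,T=tool(s);A=np.radians(13.0);ux=np.array([np.cos(A),np.sin(A)]);uy=np.array([-ux[1],ux[0]])
d=p[:2]-[617.7,-167.2];f=s['ft_force'];q=s['torque']
print(s['time_s'],'tcp holder x,y',(d@ux).round(2),(d@uy).round(2),'z',p[2].round(2),'yaw',np.degrees(np.arctan2(T[1,2],T[0,2])).round(2),'tilt',T[:2,1].round(4),'w',s['width'].round(2),'F hx,hy,z',(f[:2]@ux).round(2),(f[:2]@uy).round(2),f[2].round(2),'M',(q[:2]@ux).round(2),(q[:2]@uy).round(2),q[2].round(2))
E
python3 st.py
```

```text
Traceback (most recent call last):
  File "st.py", line 5, in <module>
    print(s['time_s'],'tcp holder x,y',(d@ux).round(2),(d@uy).round(2),'z',p[2].round(2),'yaw',np.degrees(np.arctan2(T[1,2],T[0,2])).round(2),'tilt',T[:2,1].round(4),'w',s['width'].round(2),'F hx,hy,z',(f[:2]@ux).round(2),(f[:2]@uy).round(2),f[2].round(2),'M',(q[:2]@ux).round(2),(q[:2]@uy).round(2),q[2].round(2))
                                                                                                                                                                          ^^^^^^^^^^^^^^^^
AttributeError: 'float' object has no attribute 'round'
```

```bash
sed -i "s/s\['width'\].round(2)/round(s['width'],2)/" st.py; python3 st.py
```

```text
9.8167 tcp holder x,y 3.83 0.17 z 208.65 yaw 13.0 tilt [ 0.0003 -0.0001] w 35.65 F hx,hy,z -0.52 0.14 -1.61 M -0.05 -0.1 0.01
```

Request:
{"api": "servo_tool", "payload": {"motion": [[[0, 0.1, 0, 0, 0, 0], [0, 0.1, 0, 0, 0, 0], [0, 0.1, 0, 0, 0, 0], [0, 0.1, 0, 0, 0, 0], [0, 0.1, 0, 0, 0, 0], [0, 0.1, 0, 0, 0, 0], [0, 0.1, 0, 0, 0, 0], [0, 0, 0, 0, 0, 0], [0, 0, 0, 0, 0, 0], [0, 0, 0, 0, 0, 0]]]}}

```text
time_s: 10.65
ee_pos: [622.2, -166.5, 203.2]
orientation: [-0.553, 0.439, -0.441, 0.554]
ft_force: [0.2, 0.0, 5.5]
width: 35.2
```

```bash
python3 st.py
```

```text
10.65 tcp holder x,y 4.51 -0.32 z 203.24 yaw 13.0 tilt [ 0.0027 -0.0013] w 35.21 F hx,hy,z 0.15 -0.02 5.49 M 0.08 0.08 -0.01
```

Request:
{"api": "servo_tool", "payload": {"motion": [[[0, 0.05, 0, 0, 0, 0], [0, 0.05, 0, 0, 0, 0], [0, 0.05, 0, 0, 0, 0], [0, 0.05, 0, 0, 0, 0], [0, 0.05, 0, 0, 0, 0], [0, 0.05, 0, 0, 0, 0], [0, 0, 0, 0, 0, 0], [0, 0, 0, 0, 0, 0], [0, 0, 0, 0, 0, 0], [0, 0, 0, 0, 0, 0]]]}}

```text
time_s: 11.48
ee_pos: [622.7, -166.6, 201.4]
orientation: [-0.553, 0.439, -0.442, 0.554]
ft_force: [-0.4, 0.3, 7.6]
width: 35.7
```

```bash
python3 st.py
```

```text
11.4833 tcp holder x,y 5.03 -0.58 z 201.42 yaw 13.01 tilt [ 0.0044 -0.0019] w 35.68 F hx,hy,z -0.34 0.43 7.63 M 0.11 0.14 -0.03
```

Request:
{"api": "servo_tool", "payload": {"motion": [[[0, 0.05, 0, 0, 0, 0], [0, 0.05, 0, 0, 0, 0], [0, 0.05, 0, 0, 0, 0], [0, 0.05, 0, 0, 0, 0], [0, 0.05, 0, 0, 0, 0], [0, 0.05, 0, 0, 0, 0], [0, 0.05, 0, 0, 0, 0], [0, 0, 0, 0, 0, 0], [0, 0, 0, 0, 0, 0], [0, 0, 0, 0, 0, 0]]]}}

```text
time_s: 12.32
ee_pos: [623.0, -166.9, 198.9]
orientation: [-0.553, 0.438, -0.442, 0.554]
ft_force: [-1.4, -0.0, 12.1]
width: 35.7
```

```bash
python3 st.py
```

```text
12.3167 tcp holder x,y 5.27 -0.92 z 198.87 yaw 13.02 tilt [ 0.0055 -0.0027] w 35.68 F hx,hy,z -1.33 0.26 12.14 M 0.21 0.31 0.06
```

Request:
{"api": "servo_tool", "payload": {"motion": [[[-0.03, 0.05, 0, 0, 0, 0], [-0.03, 0.05, 0, 0, 0, 0], [-0.02, 0.05, 0, 0, 0, 0], [0, 0.05, 0, 0, 0, 0], [0, 0.05, 0, 0, 0, 0], [0, 0.05, 0, 0, 0, 0], [0, 0, 0, 0, 0, 0], [0, 0, 0, 0, 0, 0], [0, 0, 0, 0, 0, 0], [0, 0, 0, 0, 0, 0]]]}}

```text
time_s: 13.15
ee_pos: [623.0, -166.6, 196.5]
orientation: [-0.553, 0.438, -0.443, 0.554]
ft_force: [-1.5, 0.0, 13.9]
width: 35.2
```

```bash
python3 st.py
```

```text
13.15 tcp holder x,y 5.35 -0.58 z 196.51 yaw 13.01 tilt [ 0.0061 -0.0037] w 35.19 F hx,hy,z -1.45 0.38 13.91 M 0.03 0.48 0.12
```

Request:
{"api": "servo_tool", "payload": {"motion": [[[-0.02, 0.04, 0, -0.002, 0, 0.002], [-0.02, 0.04, 0, -0.002, 0, 0.002], [0, 0.04, 0, 0, 0, 0], [0, 0.04, 0, 0, 0, 0], [0, 0.04, 0, 0, 0, 0], [0, 0.04, 0, 0, 0, 0], [0, 0, 0, 0, 0, 0], [0, 0, 0, 0, 0, 0], [0, 0, 0, 0, 0, 0], [0, 0, 0, 0, 0, 0]]]}}

```text
time_s: 13.98
ee_pos: [623.3, -166.4, 194.4]
orientation: [-0.553, 0.439, -0.441, 0.554]
ft_force: [-0.5, 0.1, 13.4]
width: 35.6
```

```bash
python3 st.py
```

```text
13.9833 tcp holder x,y 5.63 -0.5 z 194.42 yaw 13.01 tilt [ 0.0023 -0.0012] w 35.56 F hx,hy,z -0.49 0.25 13.41 M -0.09 0.36 0.05
```

Request:
{"api": "servo_tool", "payload": {"motion": [[[0, 0.05, 0, 0, 0, 0], [0, 0.05, 0, 0, 0, 0], [0, 0.05, 0, 0, 0, 0], [0, 0.05, 0, 0, 0, 0], [0, 0.05, 0, 0, 0, 0], [0, 0.05, 0, 0, 0, 0], [0, 0.05, 0, 0, 0, 0], [0, 0.05, 0, 0, 0, 0], [0, 0, 0, 0, 0, 0], [0, 0, 0, 0, 0, 0]]]}}

```text
time_s: 14.82
ee_pos: [623.2, -166.4, 190.1]
orientation: [-0.553, 0.439, -0.441, 0.554]
ft_force: [-1.4, -0.3, 13.5]
width: 35.7
```

```bash
python3 st.py
```

```text
14.8167 tcp holder x,y 5.58 -0.43 z 190.13 yaw 13.01 tilt [ 0.002  -0.0011] w 35.66 F hx,hy,z -1.4 -0.03 13.49 M -0.15 0.3 0.08
```

Request:
{"api": "servo_tool", "payload": {"motion": [[[0, 0.05, 0, 0, 0, 0], [0, 0.05, 0, 0, 0, 0], [0, 0.05, 0, 0, 0, 0], [0, 0.05, 0, 0, 0, 0], [0, 0.05, 0, 0, 0, 0], [0, 0.05, 0, 0, 0, 0], [0, 0.05, 0, 0, 0, 0], [0, 0.05, 0, 0, 0, 0], [0, 0, 0, 0, 0, 0], [0, 0, 0, 0, 0, 0]]]}}

```text
time_s: 15.65
ee_pos: [623.1, -166.2, 185.5]
orientation: [-0.553, 0.44, -0.441, 0.554]
ft_force: [0.2, -0.5, 11.6]
width: 35.3
```

```bash
python3 st.py
```

```text
15.65 tcp holder x,y 5.49 -0.25 z 185.51 yaw 13.01 tilt [ 0.0015 -0.0006] w 35.33 F hx,hy,z 0.07 -0.51 11.64 M -0.18 0.1 0.06
```

Force is easing. I'll continue and check the view.

Request:
{"api": "servo_tool", "payload": {"motion": [[[0, 0.06, 0, 0, 0, 0], [0, 0.06, 0, 0, 0, 0], [0, 0.06, 0, 0, 0, 0], [0, 0.06, 0, 0, 0, 0], [0, 0.06, 0, 0, 0, 0], [0, 0.06, 0, 0, 0, 0], [0, 0.06, 0, 0, 0, 0], [0, 0.06, 0, 0, 0, 0], [0, 0, 0, 0, 0, 0], [0, 0, 0, 0, 0, 0]]]}}

```text
time_s: 16.48
ee_pos: [623.0, -166.0, 180.0]
orientation: [-0.553, 0.44, -0.44, 0.554]
ft_force: [0.9, -0.1, 9.2]
width: 35.5
```

```bash
python3 st.py; python3 - <<'E'
from h import *
from cell import *
c=capture('wrist');pickle.dump(c,open('wrist7.pkl','wb'))
cv2.imwrite('pics/w7.png',cv2.resize(c['image'][100:340,200:440,::-1],None,fx=2.4,fy=2.4,interpolation=cv2.INTER_CUBIC))
E
```

```text
16.4833 tcp holder x,y 5.41 -0.01 z 179.97 yaw 13.01 tilt [ 0.001 -0.   ] w 35.46 F hx,hy,z 0.81 -0.31 9.15 M -0.16 -0.11 0.08
```

View pics/w7.png

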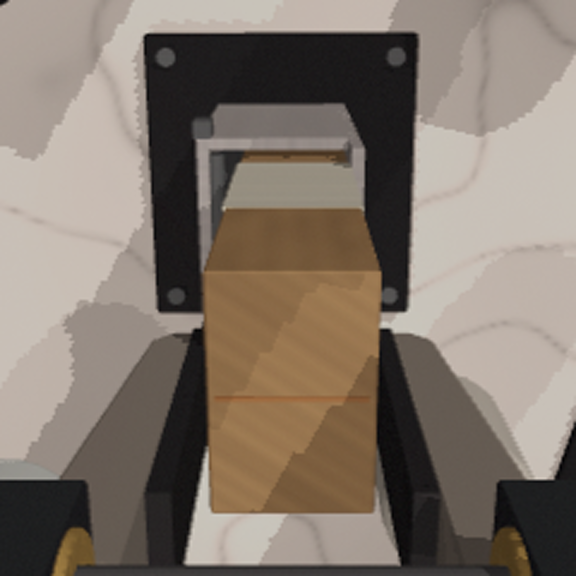

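Request:
{"api": "servo_tool", "payload": {"motion": [[[0, 0.1, 0, 0, 0, 0], [0, 0.1, 0, 0, 0, 0], [0, 0.1, 0, 0, 0, 0], [0, 0.1, 0, 0, 0, 0], [0, 0.1, 0, 0, 0, 0], [0, 0.1, 0, 0, 0, 0], [0, 0.1, 0, 0, 0, 0], [0, 0.1, 0, 0, 0, 0], [0, 0, 0, 0, 0, 0], [0, 0, 0, 0, 0, 0]]]}}

```text
time_s: 17.37
ee_pos: [622.8, -165.6, 171.0]
orientation: [-0.553, 0.44, -0.44, 0.554]
ft_force: [0.7, -0.2, 5.6]
width: 35.4
```

```bash
python3 st.py
```

```text
17.3667 tcp holder x,y 5.29 0.39 z 170.97 yaw 13.01 tilt [0.0003 0.0009] w 35.37 F hx,hy,z 0.68 -0.31 5.56 M -0.24 -0.42 0.05
```

Request:
{"api": "servo_tool", "payload": {"motion": [[[0.02, 0.1, 0, 0, 0, 0], [0.02, 0.1, 0, 0, 0, 0], [0, 0.1, 0, 0, 0, 0], [0, 0.1, 0, 0, 0, 0], [0, 0.1, 0, 0, 0, 0], [0, 0.1, 0, 0, 0, 0], [0, 0.1, 0, 0, 0, 0], [0, 0.1, 0, 0, 0, 0], [0, 0, 0, 0, 0, 0], [0, 0, 0, 0, 0, 0]]]}}

```text
time_s: 18.2
ee_pos: [622.3, -165.3, 161.5]
orientation: [-0.553, 0.441, -0.439, 0.554]
ft_force: [4.7, 0.5, 3.4]
width: 35.8
```

```bash
python3 st.py
```

```text
18.2 tcp holder x,y 4.89 0.78 z 161.48 yaw 13.0 tilt [-0.0014  0.0025] w 35.78 F hx,hy,z 4.72 -0.58 3.42 M -0.22 -1.46 0.06
```

Request:
{"api": "servo_tool", "payload": {"motion": [[[0.03, 0.1, 0.03, 0, 0, 0], [0.03, 0.1, 0.03, 0, 0, 0], [0, 0.1, 0, 0, 0, 0], [0, 0.1, 0, 0, 0, 0], [0, 0.1, 0, 0, 0, 0], [0, 0, 0, 0, 0, 0], [0, 0, 0, 0, 0, 0], [0, 0, 0, 0, 0, 0], [0, 0, 0, 0, 0, 0], [0, 0, 0, 0, 0, 0]]]}}

```text
time_s: 19.03
ee_pos: [622.0, -165.2, 155.0]
orientation: [-0.553, 0.442, -0.438, 0.554]
ft_force: [5.9, 0.4, 0.7]
width: 35.4
```

```bash
python3 st.py
```

```text
19.0333 tcp holder x,y 4.69 0.98 z 155.01 yaw 13.0 tilt [-0.004  0.004] w 35.39 F hx,hy,z 5.89 -0.95 0.73 M -0.14 -1.86 0.06
```

Request:
{"api": "servo_tool", "payload": {"motion": [[[0.03, 0.05, 0.05, 0.002, 0, -0.002], [0.03, 0.05, 0.05, 0.002, 0, -0.002], [0.02, 0.05, 0, 0, 0, 0], [0, 0.05, 0, 0, 0, 0], [0, 0.05, 0, 0, 0, 0], [0, 0.05, 0, 0, 0, 0], [0, 0, 0, 0, 0, 0], [0, 0, 0, 0, 0, 0], [0, 0, 0, 0, 0, 0], [0, 0, 0, 0, 0, 0]]]}}

```text
time_s: 19.87
ee_pos: [622.6, -166.1, 152.5]
orientation: [0.553, -0.44, 0.44, -0.553]
ft_force: [3.6, 2.1, 1.0]
width: 35.5
```

```bash
python3 st.py
```

```text
19.8667 tcp holder x,y 5.04 -0.04 z 152.54 yaw 13.0 tilt [-0.0005  0.0003] w 35.52 F hx,hy,z 4.04 1.26 1.02 M 0.26 -1.16 0.08
```

Request:
{"api": "servo_tool", "payload": {"motion": [[[0, 0.05, 0.02, 0, 0, 0], [0, 0.05, 0.02, 0, 0, 0], [0, 0.05, 0, 0, 0, 0], [0, 0.05, 0, 0, 0, 0], [0, 0.05, 0, 0, 0, 0], [0, 0.05, 0, 0, 0, 0], [0, 0, 0, 0, 0, 0], [0, 0, 0, 0, 0, 0], [0, 0, 0, 0, 0, 0], [0, 0, 0, 0, 0, 0]]]}}

```text
time_s: 20.7
ee_pos: [623.0, -166.2, 149.7]
orientation: [0.554, -0.44, 0.44, -0.553]
ft_force: [0.5, 0.6, 2.4]
width: 35.4
```

```bash
python3 st.py
```

```text
20.7 tcp holder x,y 5.4 -0.25 z 149.68 yaw 13.0 tilt [-0.0005 -0.0001] w 35.43 F hx,hy,z 0.65 0.45 2.4 M 0.01 -0.42 0.14
```

Request:
{"api": "servo_tool", "payload": {"motion": [[[0, 0.05, 0, 0, 0, 0], [0, 0.05, 0, 0, 0, 0], [0, 0.05, 0, 0, 0, 0], [0, 0.05, 0, 0, 0, 0], [0, 0.05, 0, 0, 0, 0], [0, 0.05, 0, 0, 0, 0], [0, 0, 0, 0, 0, 0], [0, 0, 0, 0, 0, 0], [0, 0, 0, 0, 0, 0], [0, 0, 0, 0, 0, 0]]]}}

```text
time_s: 21.53
ee_pos: [623.1, -166.1, 146.6]
orientation: [0.553, -0.44, 0.44, -0.553]
ft_force: [0.2, -0.6, 2.9]
width: 35.5
```

```bash
python3 st.py
```

```text
21.5333 tcp holder x,y 5.5 -0.19 z 146.64 yaw 13.0 tilt [-0.0002  0.    ] w 35.48 F hx,hy,z 0.02 -0.63 2.88 M -0.04 -0.14 0.09
```

Steady drag with Fz ≈ 2.5–3. I'll continue.

Request:
{"api": "servo_tool", "payload": {"motion": [[[0, 0.05, 0, 0, 0, 0], [0, 0.05, 0, 0, 0, 0], [0, 0.05, 0, 0, 0, 0], [0, 0.05, 0, 0, 0, 0], [0, 0.05, 0, 0, 0, 0], [0, 0.05, 0, 0, 0, 0], [0, 0, 0, 0, 0, 0], [0, 0, 0, 0, 0, 0], [0, 0, 0, 0, 0, 0], [0, 0, 0, 0, 0, 0]]]}}

```text
time_s: 22.37
ee_pos: [623.2, -166.1, 143.7]
orientation: [0.553, -0.44, 0.44, -0.553]
ft_force: [0.2, 0.0, 3.0]
width: 35.3
```

```bash
python3 st.py
```

```text
22.3667 tcp holder x,y 5.55 -0.19 z 143.65 yaw 13.0 tilt [-0.0001  0.0001] w 35.35 F hx,hy,z 0.18 0.0 2.97 M -0.1 -0.12 0.06
```

Request:
{"api": "servo_tool", "payload": {"motion": [[[0, 0.05, 0, 0, 0, 0], [0, 0.05, 0, 0, 0, 0], [0, 0.05, 0, 0, 0, 0], [0, 0.05, 0, 0, 0, 0], [0, 0.05, 0, 0, 0, 0], [0, 0.05, 0, 0, 0, 0], [0, 0, 0, 0, 0, 0], [0, 0, 0, 0, 0, 0], [0, 0, 0, 0, 0, 0], [0, 0, 0, 0, 0, 0]]]}}

```text
time_s: 23.2
ee_pos: [623.2, -166.1, 140.8]
orientation: [-0.553, 0.44, -0.44, 0.553]
ft_force: [0.4, -0.8, 2.2]
width: 35.3
```

```bash
python3 st.py
```

```text
23.2 tcp holder x,y 5.6 -0.2 z 140.77 yaw 13.0 tilt [-0.  0.] w 35.35 F hx,hy,z 0.17 -0.87 2.2 M -0.03 -0.02 0.1
```

Request:
{"api": "servo_tool", "payload": {"motion": [[[0, 0.05, 0, 0, 0, 0], [0, 0.05, 0, 0, 0, 0], [0, 0.05, 0, 0, 0, 0], [0, 0.05, 0, 0, 0, 0], [0, 0.05, 0, 0, 0, 0], [0, 0.05, 0, 0, 0, 0], [0, 0, 0, 0, 0, 0], [0, 0, 0, 0, 0, 0], [0, 0, 0, 0, 0, 0], [0, 0, 0, 0, 0, 0]]]}}

```text
time_s: 24.03
ee_pos: [623.6, -166.5, 139.5]
orientation: [0.553, -0.44, 0.441, -0.553]
ft_force: [-1.8, 0.5, 11.3]
width: 35.6
```

```bash
python3 st.py
```

```text
24.0333 tcp holder x,y 5.9 -0.6 z 139.54 yaw 13.01 tilt [ 0.001 -0.001] w 35.63 F hx,hy,z -1.67 0.91 11.31 M 0.18 0.61 0.07
```

Request:
{"api": "servo_tool", "payload": {"motion": [[[0, 0.03, 0, 0, 0, 0], [0, 0.03, 0, 0, 0, 0], [0, 0.03, 0, 0, 0, 0], [0, 0.02, 0, 0, 0, 0], [0, 0, 0, 0, 0, 0], [0, 0, 0, 0, 0, 0], [0, 0, 0, 0, 0, 0], [0, 0, 0, 0, 0, 0], [0, 0, 0, 0, 0, 0], [0, 0, 0, 0, 0, 0]]]}}

```text
time_s: 24.87
ee_pos: [623.7, -166.6, 139.2]
orientation: [0.553, -0.439, 0.441, -0.553]
ft_force: [-2.2, 0.3, 13.2]
width: 35.7
```

```bash
python3 st.py
```

```text
24.8667 tcp holder x,y 5.96 -0.78 z 139.15 yaw 13.01 tilt [ 0.0014 -0.0013] w 35.73 F hx,hy,z -2.05 0.78 13.2 M 0.33 0.88 0.09
```

Request:
{"api": "servo_tool", "payload": {"motion": [[[0, 0.03, -0.02, 0, 0, 0], [0, 0.03, -0.02, 0, 0, 0], [0, 0, 0, 0, 0, 0], [0, 0, 0, 0, 0, 0], [0, 0, 0, 0, 0, 0], [0, 0, 0, 0, 0, 0], [0, 0, 0, 0, 0, 0], [0, 0, 0, 0, 0, 0], [0, 0, 0, 0, 0, 0], [0, 0, 0, 0, 0, 0]]]}}

```text
time_s: 25.7
ee_pos: [623.6, -166.7, 138.9]
orientation: [-0.553, 0.439, -0.441, 0.553]
ft_force: [-2.7, 0.5, 13.9]
width: 35.2
```

```bash
python3 st.py;  python3 - <<'E'
from h import *
from cell import *
for n in('wrist','scene'):
    c=capture(n);pickle.dump(c,open(n+'8.pkl','wb'))
    cv2.imwrite(f'pics/{n}8.png',c['image'][:,:,::-1])
E
python3 st.py
```

```text
25.7 tcp holder x,y 5.88 -0.87 z 138.92 yaw 13.01 tilt [ 0.0022 -0.0015] w 35.18 F hx,hy,z -2.55 1.11 13.91 M 0.33 0.75 0.06
25.8 tcp holder x,y 5.9 -0.87 z 138.92 yaw 13.01 tilt [ 0.0022 -0.0015] w 35.21 F hx,hy,z -2.31 1.22 13.74 M 0.31 0.74 0.07
```

View pics/wrist8.png

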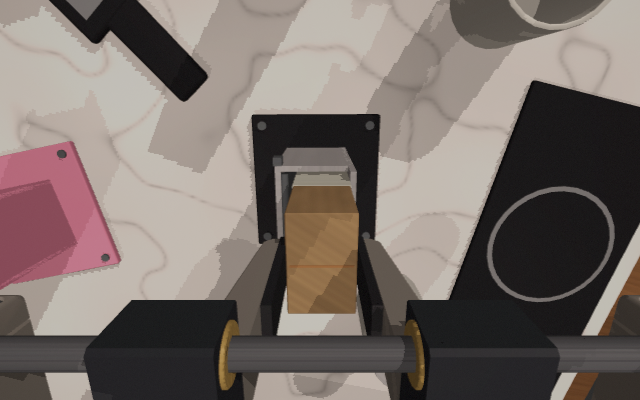

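Request:
{"api": "servo_tool", "payload": {"motion": [[[0, 0, 0, 0, 0, 0], [0, 0, 0, 0, 0, 0], [0, 0, 0, 0, 0, 0], [0, 0, 0, 0, 0, 0], [0, 0, 0, 0, 0, 0], [0, 0, 0, 0, 0, 0], [0, 0, 0, 0, 0, 0], [0, 0, 0, 0, 0, 0], [0, 0, 0, 0, 0, 0], [0, 0, 0, 0, 0, 0]]], "hand": -0.3}}

```text
time_s: 26.63
ee_pos: [622.8, -166.2, 136.1]
orientation: [-0.553, 0.44, -0.44, 0.553]
ft_force: [-0.0, -0.3, -0.6]
width: 59.4
```

```bash
python3 st.py
```

```text
26.6333 tcp holder x,y 5.21 -0.21 z 136.1 yaw 13.0 tilt [ 0. -0.] w 59.37 F hx,hy,z -0.11 -0.28 -0.57 M -0.06 -0.13 0.03
```

Request:
{"api": "servo_tool", "payload": {"motion": [[[0, -0.5, 0, 0, 0, 0], [0, -1, 0, 0, 0, 0], [0, -1.5, 0, 0, 0, 0], [0, -1.5, 0, 0, 0, 0], [0, -2, 0, 0, 0, 0], [0, -2, 0, 0, 0, 0], [0, -2, 0, 0, 0, 0], [0, -1.5, 0, 0, 0, 0], [0, 0, 0, 0, 0, 0], [0, 0, 0, 0, 0, 0]]]}}

```text
time_s: 27.47
ee_pos: [623.5, -166.5, 257.7]
orientation: [-0.553, 0.439, -0.441, 0.554]
ft_force: [-0.0, 0.4, -0.2]
width: 59.5
```

```bash
python3 st.py;  python3 - <<'E'
from h import *
from cell import *
ims=[]
for n in('wrist','scene','top'):
    c=capture(n);pickle.dump(c,open(n+'9.pkl','wb'))
    cv2.imwrite(f'pics/{n}9.png',c['image'][:,:,::-1])
E
```

```text
27.4667 tcp holder x,y 5.78 -0.66 z 257.72 yaw 13.0 tilt [ 0.0028 -0.0013] w 59.54 F hx,hy,z 0.05 0.42 -0.22 M -0.03 -0.07 -0.0
```

View pics/wrist9.png

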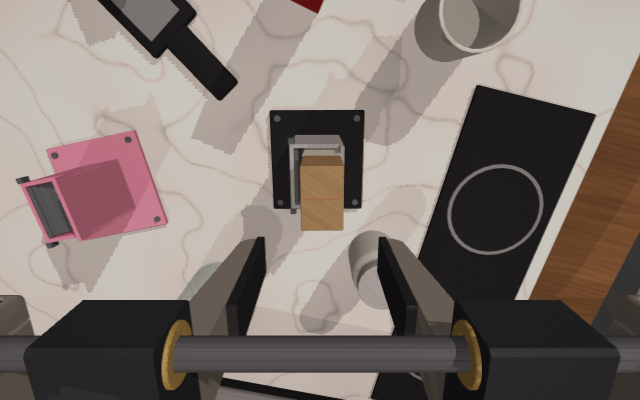

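View pics/scene9.png

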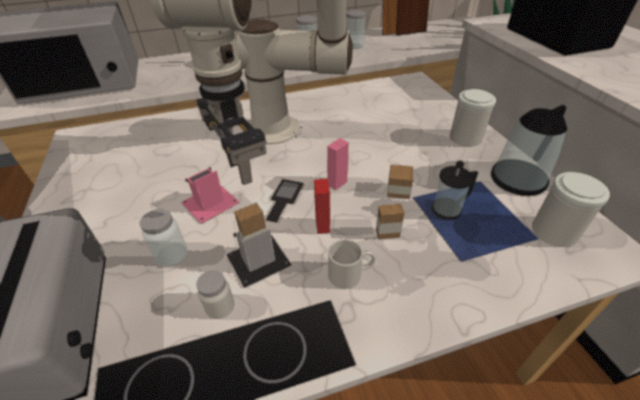

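```bash
python3 - <<'E'
from h import *
c=load('wrist9');im=c['image'][100:240,250:390,::-1]
a=cv2.resize(im,None,fx=4,fy=4,interpolation=cv2.INTER_CUBIC)
s=load('scene9')['image'][190:290,220:300,::-1];b=cv2.resize(s,None,fx=5.6,fy=5.6,interpolation=cv2.INTER_CUBIC)[:560,:240+200]
cv2.imwrite('pics/z9.png',np.hstack([a,b])[:, :800]);
E
```

```text
(no output)
```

View pics/z9.png

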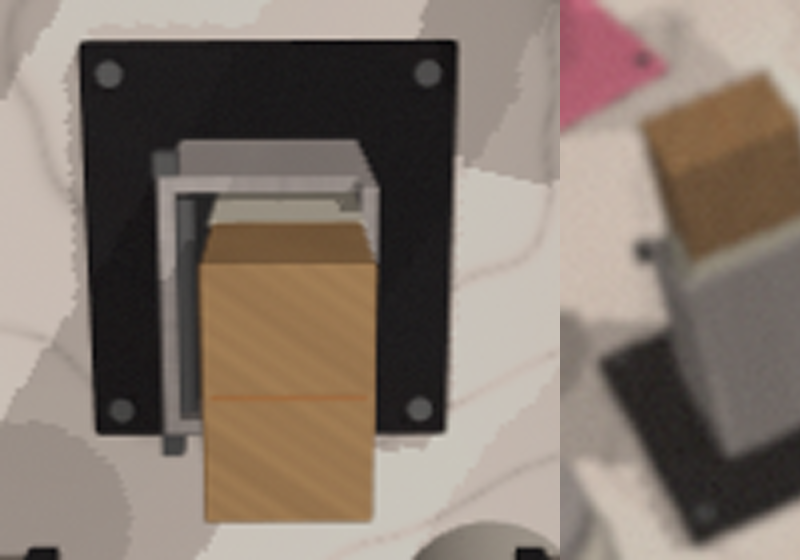

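```bash
python3 - <<'E'
from h import *
c=load('wrist9')
Z=lambda q:(np.array(q,float)-1.5)/4+[250,100]
A=np.radians(13.0);ux=np.array([np.cos(A),np.sin(A)]);uy=np.array([-ux[1],ux[0]]);o=np.array([617.7,-167.2])
for z in(175,182,190):
    w=ray(c,Z([(201,264),(377,264),(374,521),(205,521)]),z)[:,:2]-o;q=np.c_[w@ux,w@uy];print(z,q.round(1).tolist(),q.mean(0).round(1),np.linalg.norm(q[1]-q[0]).round(1),np.linalg.norm(q[2]-q[1]).round(1))
# bystanders moved? diff top
a=load('top0')['image'].astype(int);b=load('top9')['image'].astype(int)
m=(abs(a-b).max(2)>50).astype(np.uint8);m=cv2.morphologyEx(m,cv2.MORPH_OPEN,np.ones((3,3)))
n,_,st,ce=cv2.connectedComponentsWithStats(m);print([(st[i].tolist()) for i in range(1,n) if st[i,4]>30])
from cell import *
print(observe()['time_s'])
E
```

```text
175 [[-12.2, 26.2], [24.0, 26.2], [24.3, -30.2], [-12.3, -30.2]] [ 6. -2.] 36.1 56.4
182 [[-11.7, 27.6], [23.5, 27.6], [23.9, -27.5], [-11.9, -27.4]] [5.9 0. ] 35.2 55.0
190 [[-11.3, 29.1], [22.9, 29.1], [23.3, -24.4], [-11.4, -24.3]] [5.9 2.4] 34.2 53.4
[[424, 51, 109, 56, 3545], [538, 93, 5, 16, 63], [400, 107, 74, 36, 939], [457, 119, 27, 20, 257], [413, 140, 53, 61, 2226], [492, 140, 13, 10, 68], [401, 146, 10, 7, 52], [487, 149, 28, 21, 315], [392, 161, 16, 20, 238], [376, 181, 36, 21, 418], [470, 186, 24, 17, 235], [389, 199, 14, 20, 149], [247, 211, 35, 24, 565], [398, 217, 10, 7, 47], [410, 222, 23, 12, 105], [475, 224, 8, 5, 34], [434, 227, 37, 38, 607], [361, 239, 14, 20, 144], [400, 259, 40, 40, 705], [429, 279, 12, 15, 107], [279, 330, 93, 70, 2609], [392, 343, 33, 57, 694], [296, 353, 21, 36, 296], [628, 373, 12, 14, 130], [579, 389, 34, 11, 188], [617, 393, 20, 7, 83]]
27.6167
```

```bash
python3 -c "
from cell import *
print(job_done())"
```

```text
the job is handed in; nothing more can be done
None
```

The tea carton is standing in the steel holder, pressed home on the rest and let go. I handed the job in at about 28 s.

- **Opening the flap:** I gripped the carton across its 36 mm side and pushed the flap down with its foot. The wrist force peaked at about 14 N, or about 16 N with the carton's weight added, so it stayed under the 20 N crush limit.
- **Sliding down:** Against the back plate the wrist reading settled at about 2.5 to 3 N. With the carton's weight added, the drag was about 4.5 to 5 N.
- **Pressing home:** The rest showed up as a sharp rise at a carton foot height of about 32 mm. I pressed to 13.9 N, about 11 N more than sliding took, and released while still pressing.
- **Final check:** The wrist picture shows the carton upright, centred across the chute and against the back plate, with its top about 180 mm above the counter. That matches the height I felt. The gripper is open and about 75 mm above the carton, reading no force.
- **Less certain:** The top-view comparison for moved bystanders was inconclusive, because the arm and its shadows cause many of the differences. The scene and wrist pictures show nothing displaced. Picture positions are good to about 1 to 2 mm, and I could not see directly that the carton still bears on the rest.

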